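# Put the drawing tools back in their trays

## Task

Tidy the drawing table: lay both charcoal sticks flat in the long narrow tray, put one eraser flat in each bay of the divided tray, and stand the round brass sharpener in the middle of the round dish. Set each thing down rather than dropping it, since charcoal breaks and the dish chips, and leave the ink bottle and the tape roll where they are.

Things in the scene. Friction and masses are not known exactly. Their poses are not given: they have to be found in the camera images.
- stick_a_center (a point): Black square charcoal stick, 70 x 20 x 20 mm, lying flat on the table; one of two alike. This point is its centre, 10 mm above its underside; x runs along its 70 mm length, z is up. About 30 g.
- stick_b_center (a point): Black square charcoal stick, 70 x 20 x 20 mm, lying flat on the table; the other of the two. This point is its centre, 10 mm above its underside; x runs along its 70 mm length, z is up. About 30 g.
- eraser_a_center (a point): White block eraser with rounded edges, 50 x 26 x 20 mm high, lying flat on the table; one of two alike. This point is its centre, 10 mm above its underside; x runs along its 50 mm length, y across its 26 mm width, z is up. About 35 g.
- eraser_b_center (a point): White block eraser with rounded edges, 50 x 26 x 20 mm high, lying flat on the table; the other of the two. This point is its centre, 10 mm above its underside; x runs along its 50 mm length, y across its 26 mm width, z is up. About 35 g.
- sharpener_center (a point): Round brass pencil sharpener: an upright drum 36 mm in diameter and 26 mm high with two dark holes in its top. This point is its centre, 13 mm above its underside; z is up. About 90 g.
- stick_tray: Long narrow wooden tray, one undivided trough, standing fast on the table: outside 58 mm (its x) by 198 mm (its y) by 10 mm high, inside 50 x 190 mm, walls 4 mm. Origin: centre of its underside on the table; z up. The inner floor is 4 mm above the origin, the rim 10 mm. Takes the two charcoal sticks lengthwise (along y), one behind the other, for instance 48 mm either side of its centre.
- eraser_tray: Nearly square wooden tray with one divider making two equal bays, standing fast on the table: outside 84 mm (its x) by 120 mm (its y) by 10 mm high, walls and divider 4 mm; each bay is 76 mm along x and 54 mm along y inside, the bay centres 29 mm either side of the centre along y. Origin: centre of its underside on the table; z up. The inner floor is 4 mm above the origin, the rim and divider 10 mm. An eraser lies in a bay with its length along the tray's x.
- dish: Round shallow white dish standing fast on the table: 80 mm across the rim, 10 mm high, its flat inner floor 66 mm across at the least and 4 mm above the origin, wall 4 mm. Origin: centre of its underside on the table; z up.
- ink_bottle: Squat ink bottle with black cap and paper band, 48 mm in diameter, 52 mm high, standing loose on the table among the things to be sorted; it stays where it is. Origin: centre of its underside.
- tape_roll: Roll of beige masking tape lying flat, 60 mm outside diameter, 38 mm hole, 24 mm high, loose on the table among the things to be sorted; it stays where it is. Origin: centre of its underside.

How it is judged:
By the outcome, as a careful person would: the job done as asked, in the order asked, and still so for the second after the job is handed in, with the robot touching nothing.
It also fails if it takes over 128 s, if anything falls off the work surface, if the arm or the gripper's body presses on something with over 40 N, if the wrist force passes 120 N, or if a joint passes its speed limit or range.

## Robot

A 6-joint arm with a two-finger parallel gripper is mounted at the origin on the work surface. World frame = base frame: x ahead of the robot, y to its left, z up, the work surface at z = 0. Lengths are in m, angles in rad, forces in N, time in s.
With the tool pointing down it reaches from about 0.4 to 0.925 m from the base axis. Payload 12.5 kg.
Tool frame: the origin (TCP) lies midway between the tips of the shut fingers; the grasp point (between the pads) lies 19 mm behind it (bot.grip_depth is the distance from the TCP to the grasp point, in m); z points along the fingers, y is the direction in which the jaws open and shut (so a half turn about z gives the same grasp; the last joint's range is limited). The gripper opens to 95 mm and grips with 3 to 60 N. Pads are 20 mm wide; open, the fingers measure 119 mm over their backs; the gripper's body (75 mm by 180 mm) begins 59 mm behind the grasp point.
Start: joints at [-1.319, 0.491, 1.559, -0, 1.092, -0.106], TCP at [0.219, -0.585, 0.215] pointing down, gripper open.
Joint ranges: [-3.1, 3.1], [-0.84, 2.19], [0.05, 2.79], [-1.13, 4.28], [0.06, 2.93], [-2.69, 2.69]. Speed limits (rad/s): [2.22, 2.22, 2.79, 3.14, 3.14, 3.14].

## Interface

Orientations are given as a unit quaternion [x, y, z, w].
In Python, from cell import status, eyes, bot gives the robot as it stands. The module is installed in compiled form; this text tells all that it offers.
- The arm moves only by the tool send_rows, never from a script. Its argument "deltas" is a list that holds one entry, the list of rows, each a list of 5 numbers: the opening, from 0 (shut) to 1 (fully open), then the shift along the tool's x, y, z in m, then the turn about the tool's z in rad. In form: [[[jaw, tx, ty, tz, turn], ...]]. A call has 1 to 12 rows; each row shifts and turns the commanded pose from where the row before left it, along the tool's axes as they then stand; what a row does not reach is not made up. A row lasts 1/8 s, in which the tool goes at most 62.5 mm and 10.7 degrees, less where a joint would pass 70% of its speed; a pose out of reach is approached as far as the arm can. A call with a gripper value outside its range is refused whole. The fingers move at their own pace and stop on an object; "force" is the grip in N (left out, the last holds). Time passes only in rows, so rows that do not move let the fingers close. It gives the time, the measured TCP pose, the force and the opening at its end, in the units of the state.
- status.get_obs(): the state, without advancing time (a new reading comes with each control period).
- eyes.capture(name): name is "scene" or "top" or "wrist"; returns a dict with "frame" (480x640x3 uint8, red, green, blue), "vertical_fov" (degrees; the focal length in pixels is half the picture's height over the tangent of half this angle, whatever the lens; pixels are square), "cx", "cy" (the principal point, pixels), "origin" and "attitude" of the camera in the world. Camera axes: x right, y down, z forward; pixel columns grow to the right and rows downward; lengths in m; the calibration is good to about 2 mm. A picture is of the moment at which its call begins. There is no depth.
- bot.job_done(): hands the job in, once; it reports no verdict.
The state is a dict: "time": time; "joint_positions": joint angles; "qvel": joint speeds; "joint_efforts": joint torques, N m; "ee_pos": TCP position; "tool_rot": TCP orientation; "force": force on the tool from outside, world axes, zero at the start; "wrist_torque": the same for the moment, N m; "finger_gap": finger opening in m.
Only numpy, scipy, OpenCV 4.12 (cv2) and the standard library are available. Lean on these libraries where they do the work, as an engineer would, in place of code of your own. Each camera call takes 0.05 s, during which the arm holds its last target.

## Working session

There is one attempt and no reset: what is moved stays moved. The work goes in short steps, Python scripts to look and compute and a tool call to move; the robot and the scene stay as the last step left them, time stands still between calls to the robot, and variables do not carry over. Pictures are saved under pics/ and viewed, and the job is handed in when it is done.

Besides the shell and the picture viewer there is one more tool, called after ">>>" as name(argument=value, ...) on one line, values as JSON. send_rows: Moves the arm, as the interface text tells. Its arguments: {"type":"object","properties":{"deltas":{"type":"array","items":{"type":"array","items":{"type":"array","items":{"type":"number"}}}},"force":{"type":"number"}},"required":["deltas"]}

```bash
mkdir -p pics
python3 - <<'E'
from cell import status,eyes,bot
import cv2,numpy as np
print(status.get_obs(), bot.grip_depth)
for n in ["scene","top","wrist"]:
    c=eyes.capture(n); cv2.imwrite(f"pics/{n}0.png",c["frame"][:,:,::-1])
    np.savez(f"pics/{n}0.npz",**c)
    print(n,c["vertical_fov"],c["cx"],c["cy"],c["origin"],c["attitude"])
E
```

```text
{'time': 0.0, 'joint_positions': array([-1.31856510e+00,  4.91546646e-01,  1.55947022e+00,  9.34534531e-06,
        1.09170284e+00, -1.05615499e-01]), 'qvel': array([ 0.00018231, -0.00042335,  0.00099271, -0.00041004,  0.00188755,
       -0.0005473 ]), 'joint_efforts': array([-3.99632161e-03, -6.12654018e+01, -2.58177960e+01,  6.91118231e-02,
        4.82769858e-02, -9.16654631e-05]), 'ee_pos': array([ 0.21886166, -0.58515445,  0.21406262]), 'tool_rot': array([ 9.84036100e-01,  1.77968075e-01, -3.71395377e-05, -5.62314530e-04]), 'force': array([ 0.96072478,  0.55829668, -0.56331333]), 'wrist_torque': array([ 0.0258347 , -0.02444331, -0.0055376 ]), 'finger_gap': 0.09514908861179985} 0.0188
scene 57.04066840387885 317.49161519962234 238.46771974670403 [ 0.78706832 -0.36949685  0.66088487] [ 0.89198658  0.30921224 -0.10003064 -0.31423176]
top 48.66393861793964 315.93836430247063 238.7316114446491 [ 0.37353021 -0.00409854  0.96989435] [-0.70089874  0.70807361 -0.06158486  0.05983329]
wrist 61.11713157036094 317.1198264880658 235.86039990906622 [ 0.28837291 -0.55976371  0.38457358] [ 0.81440413 -0.56535102 -0.07519552  0.10709704]
```

View pics/top0.png

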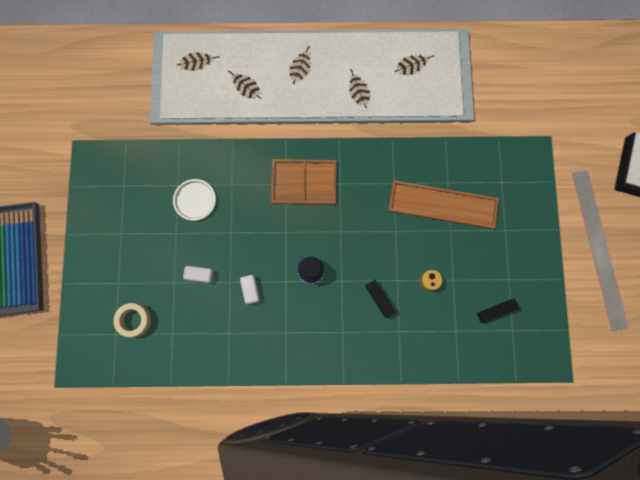

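View pics/scene0.png

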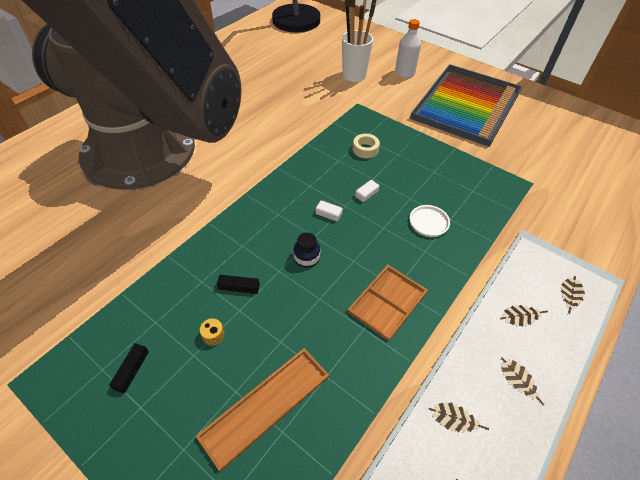

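View pics/wrist0.png

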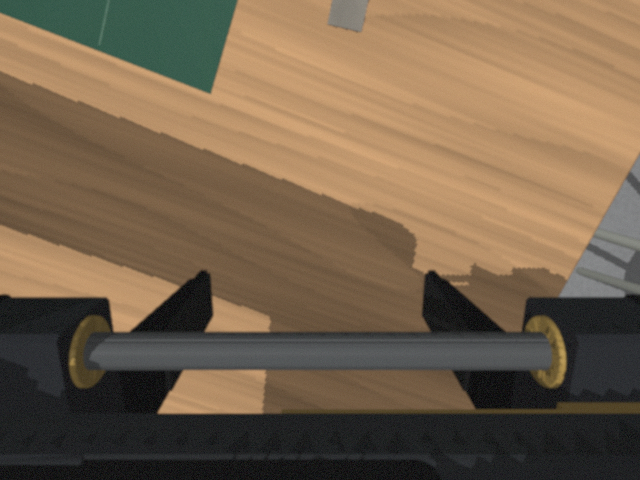

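Top: all items are visible (sticks near (380,299) and (498,311), erasers (198,274) and (250,289), sharpener (432,280), trays (304,182) and (443,205), dish (194,200), bottle (311,270), tape (132,320)). Next I enlarge both pictures.

```bash
cat > h.py <<'E'
import numpy as np,cv2
from scipy.spatial.transform import Rotation as R
def ray(c,u,v):
    f=240/np.tan(np.radians(float(c["vertical_fov"]))/2)
    d=np.array([(u-float(c["cx"]))/f,(v-float(c["cy"]))/f,1.]); return R.from_quat(c["attitude"]).apply(d)
def at(c,u,v,z):
    d=ray(c,u,v);o=np.array(c["origin"]); return (o+d*(z-o[2])/d[2])
def proj(c,p):
    f=240/np.tan(np.radians(float(c["vertical_fov"]))/2)
    q=R.from_quat(c["attitude"]).inv().apply(np.atleast_2d(p)-c["origin"])
    return np.c_[q[:,0]/q[:,2]*f+float(c["cx"]),q[:,1]/q[:,2]*f+float(c["cy"])]
def crop(src,out,x,y,w,h,s):
    im=cv2.imread(src)[y:y+h,x:x+w]; im=cv2.resize(im,None,fx=s,fy=s,interpolation=cv2.INTER_CUBIC)
    for i in range(0,w,10):
        cv2.putText(im,str(x+i),(i*s,8),0,.3,(0,255,255),1) if i%20==0 else 0; cv2.line(im,(i*s,10),(i*s,16),(0,255,255),1)
    for i in range(0,h,10):
        cv2.putText(im,str(y+i),(0,i*s+4),0,.3,(0,255,255),1); cv2.line(im,(20,i*s),(26,i*s),(0,255,255),1)
    cv2.imwrite(out,im)
E
python3 - <<'E'
from h import *
crop("pics/top0.png","pics/t_a.png",105,150,160,120+75,3)
crop("pics/top0.png","pics/t_b.png",340,170,190,160,4)
crop("pics/top0.png","pics/t_c.png",170,150,180,160,4)
E
```

```text
(no output)
```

View pics/t_b.png

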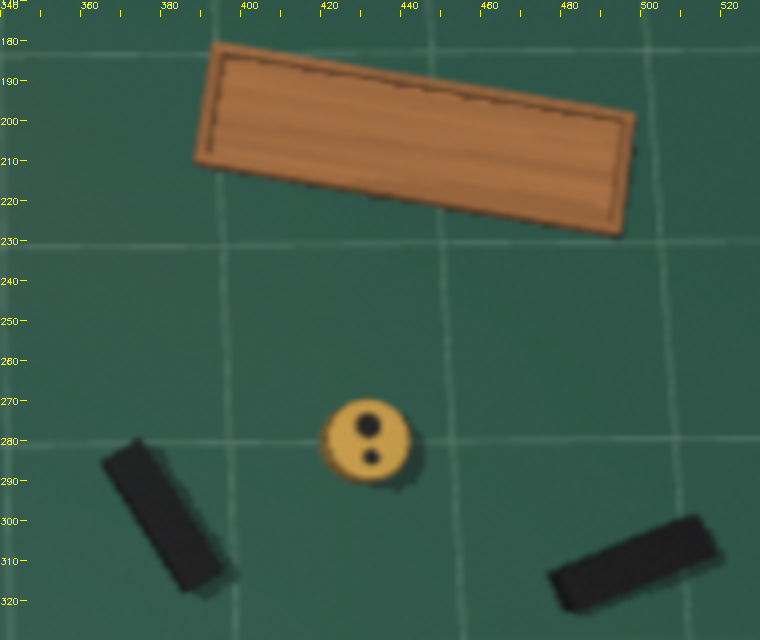

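View pics/t_c.png

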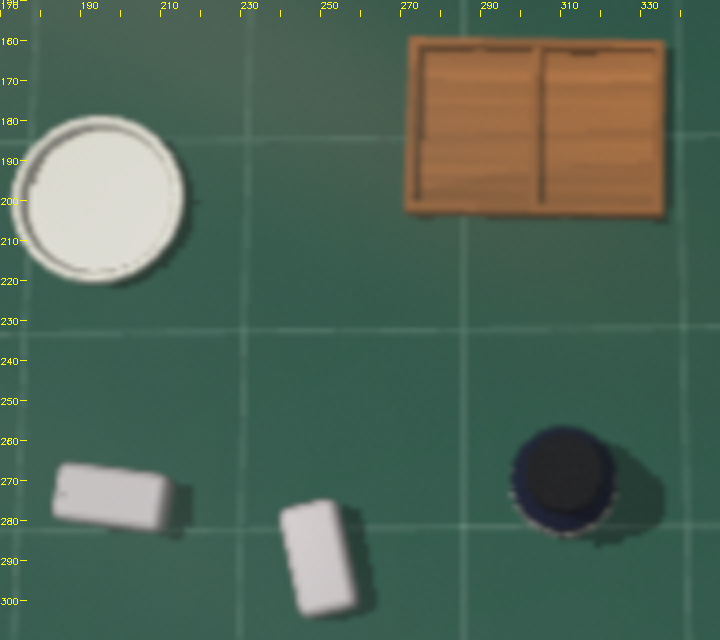

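Run:
```python
from h import *
c=dict(np.load("pics/top0.npz")); s=dict(np.load("pics/scene0.npz"))
def T(pts,x,y,z): return np.array([at(c,x+a/4,y+b/4,z)[:2] for a,b in pts])
B=(340,170);C=(170,150)
def quad(n,pts,o,z):
    P=T(pts,*o,z); L=[np.linalg.norm(P[i]-P[(i+1)%4]) for i in range(4)]
    a=P[1]-P[0]+P[2]-P[3]; b=P[3]-P[0]+P[2]-P[1]
    m=P.mean(0); print(n,m.round(4),"lens",np.round(L,4),"ang edge01 deg",np.degrees(np.arctan2(a[1],a[0])).round(2),"edge03",np.degrees(np.arctan2(b[1],b[0])).round(2),"r",np.hypot(*m).round(3),"scene px",proj(s,[*m,z]).round(1))
quad("sticktray",[(214,42),(635,113),(621,236),(194,162)],B,.01)
quad("erasertray",[(409,37),(664,41),(664,215),(405,212)],C,.01)
quad("stickL",[(102,462),(138,438),(224,570),(185,592)],B,.012)
quad("stickR",[(548,574),(698,515),(718,555),(570,612)],B,.012)
quad("erL",[(60,463),(168,478),(160,530),(53,517)],C,.012)
quad("erR",[(280,511),(331,500),(357,605),(303,616)],C,.012)
for n,p,z in [("sharp",(432.25,280.1),.026),("dish",(194.6,199.75),.01),("bottlecap",(311,268),.052),("tape",(132,320),.024)]:
    m=at(c,*p,z); print(n,m.round(4),proj(s,m).round(1))
crop("pics/scene0.png","pics/s_a.png",100,260,200,150,4)
crop("pics/scene0.png","pics/s_b.png",300,160,160,140,4)
```

```text
sticktray [ 0.6024 -0.2456] lens [0.1981 0.0591 0.199  0.0585] ang edge01 deg -100.59 edge03 169.32 r 0.651 scene px [[262.4 403.5]]
erasertray [0.6493 0.0141] lens [0.1201 0.0842 0.1203 0.0847] ang edge01 deg -91.37 edge03 179.0 r 0.649 scene px [[386.  299.1]]
stickL [ 0.4292 -0.1222] lens [0.0197 0.0699 0.0202 0.0683] ang edge01 deg -59.49 edge03 -148.49 r 0.446 scene px [[236.2 283.4]]
stickR [ 0.4053 -0.3327] lens [0.0737 0.0195 0.0722 0.019 ] ang edge01 deg -69.92 edge03 -154.75 r 0.524 scene px [[126.7 367.2]]
erL [0.4768 0.2076] lens [0.0497 0.0238 0.0489 0.0246] ang edge01 deg -97.99 edge03 173.54 r 0.52 scene px [[365.7 189.7]]
erR [0.4483 0.1134] lens [0.0235 0.0489 0.0246 0.0485] ang edge01 deg -78.71 edge03 -166.28 r 0.462 scene px [[327.2 209.8]]
sharp [ 0.4605 -0.2137  0.026 ] [[208.4 327.5]]
dish [0.616  0.2174 0.01  ] [[427.4 219.5]]
bottlecap [0.4813 0.0019 0.052 ] [[304.6 239.9]]
tape [0.3958 0.3181 0.024 ] [[363.9 142.2]]
```

View pics/s_a.png

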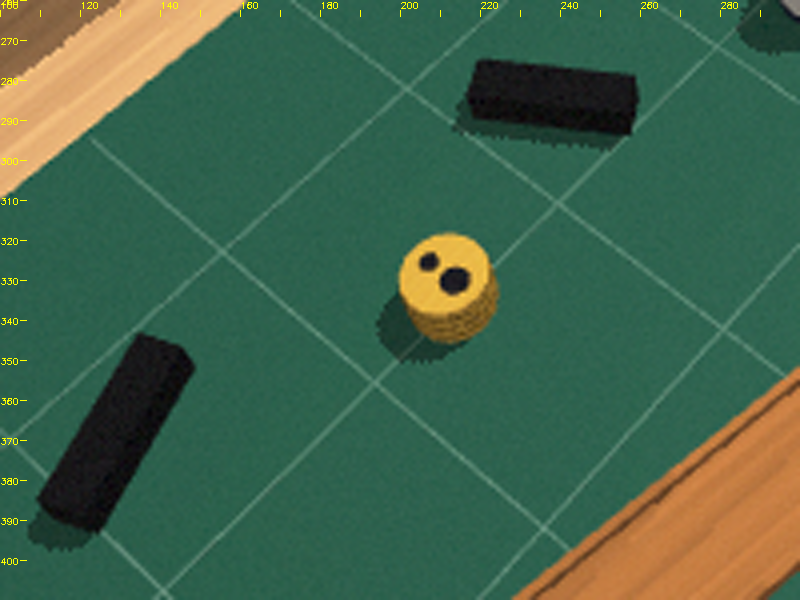

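View pics/s_b.png

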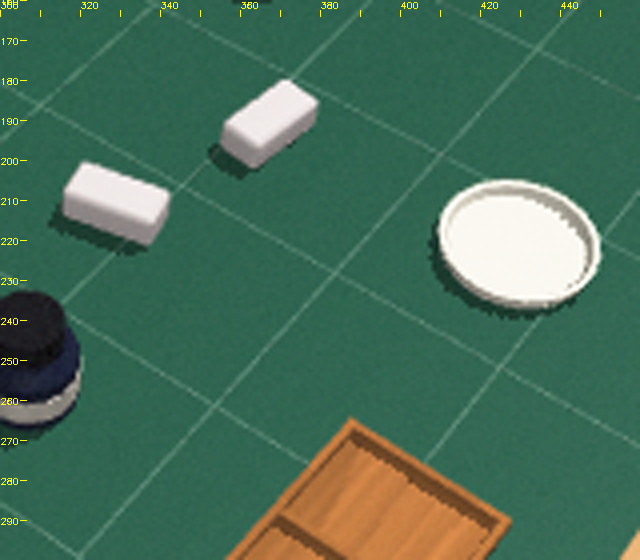

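```bash
cat >> h.py <<'E'
def go(x,y,z,yaw):
    from cell import status
    o=status.get_obs(); Rm=R.from_quat(o["tool_rot"]); xa=Rm.as_matrix()[:,0]
    cur=np.arctan2(xa[1],xa[0]); d=(np.radians(yaw)-cur+np.pi)%(2*np.pi)-np.pi
    t=-d
    R2=np.array([[np.cos(np.radians(yaw)),np.sin(np.radians(yaw)),0],[np.sin(np.radians(yaw)),-np.cos(np.radians(yaw)),0],[0,0,-1]])
    sh=R2.T@(np.array([x,y,z])-o["ee_pos"])
    print("t",round(o["time"],2),"pos",o["ee_pos"].round(4),"yaw",np.degrees(cur).round(2),"j6",o["joint_positions"][5].round(2),"gap",round(o["finger_gap"],4),"TURN",t.round(3),"then SHIFT",sh.round(4))
E
python3 - <<'E'
from h import *
s=dict(np.load("pics/scene0.npz"))
print(at(s,211.1,328.9,.026),at(s,429.9,221.3,.01), at(s,307.5,241,.052))
# stick corners top-face in scene (read): L, R
for n,pts in {"L":[(478,58),(637,75),(632,103),(471,93)],"R":[(138,332),(183,347),(88,511),(40,498)],}.items():
    P=np.array([at(s,100+a/4,260+b/4,.02)[:2] for a,b in pts]); print(n,P.mean(0),[np.linalg.norm(P[i]-P[(i+1)%4]).round(4) for i in range(4)])
# er in scene
for n,pts in {"eL":[(285,80),(319,102),(256,144),(223,125)],"eR":[(85,162),(170,192),(157,219),(66,188)]}.items():
    P=np.array([at(s,300+a/4,160+b/4,.02)[:2] for a,b in pts]); print(n,P.mean(0),[np.linalg.norm(P[i]-P[(i+1)%4]).round(4) for i in range(4)])
go(.4285,-.123,.12,31)
E
```

```text
[ 0.46558128 -0.21280544  0.026     ] [0.62222634 0.21633379 0.01      ] [0.48680186 0.00315314 0.052     ]
L [ 0.43261094 -0.11855473] [np.float64(0.07), np.float64(0.0143), np.float64(0.0692), np.float64(0.018)]
R [ 0.40908942 -0.32928677] [np.float64(0.0198), np.float64(0.0665), np.float64(0.0192), np.float64(0.0678)]
eL [0.48118847 0.20692882] [np.float64(0.0228), np.float64(0.0459), np.float64(0.0206), np.float64(0.0475)]
eR [0.452906   0.11539847] [np.float64(0.046), np.float64(0.0191), np.float64(0.0484), np.float64(0.02)]
t 0.15 pos [ 0.2189 -0.5852  0.2142] yaw 20.5 j6 -0.11 gap 0.0949 TURN -0.183 then SHIFT [ 0.4178 -0.2882  0.0942]
```

>>> send_rows(deltas=[[[0.6,0,0,0,-0.09],[0.6,0,0,0,-0.093],[0.6,0.042,-0.029,0.01,0],[0.6,0.042,-0.029,0.01,0],[0.6,0.042,-0.029,0.01,0],[0.6,0.042,-0.029,0.01,0],[0.6,0.042,-0.029,0.01,0],[0.6,0.042,-0.029,0.01,0],[0.6,0.042,-0.029,0.01,0],[0.6,0.042,-0.029,0.01,0],[0.6,0.042,-0.028,0.01,0],[0.6,0.04,-0.028,0.005,0]]], force=15)

```text
time: 1.65
ee_pos: [0.4294, -0.1217, 0.1192]
tool_rot: [0.964, 0.267, -0.0, -0.0]
force: [0.9, -0.1, 0.1]
finger_gap: 0.0571
```

```bash
cat > snap.py <<'E'
import sys; from h import *; from cell import eyes
for n in sys.argv[2:]:
    c=eyes.capture(n); cv2.imwrite(f"pics/{n}{sys.argv[1]}.png",c["frame"][:,:,::-1]); np.savez(f"pics/{n}{sys.argv[1]}.npz",**c)
E
python3 snap.py 1 wrist top; python3 -c "
from h import *
go(.4312,-.1215,.12,31)
c=dict(np.load('pics/wrist1.npz'))
print(proj(c,[[.4292,-.1222,.012],[.4312,-.1215,.012],[.4326,-.1185,.012]]))
crop('pics/top1.png','pics/t1.png',300,200,200,150,4)
"
```

```text
t 1.75 pos [ 0.4297 -0.1201  0.1191] yaw 31.22 j6 0.6 gap 0.0571 TURN 0.004 then SHIFT [ 0.0005  0.002  -0.0009]
[[316.99709314 235.54385806]
 [317.60300956 232.70372132]
 [314.97152768 228.93280782]]
```

View pics/wrist1.png

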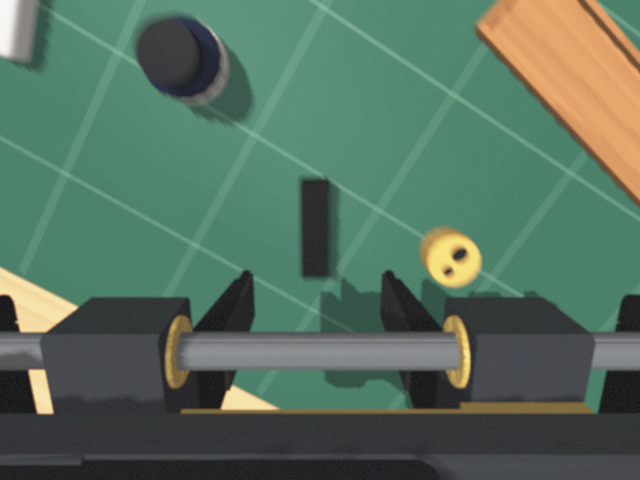

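View pics/t1.png

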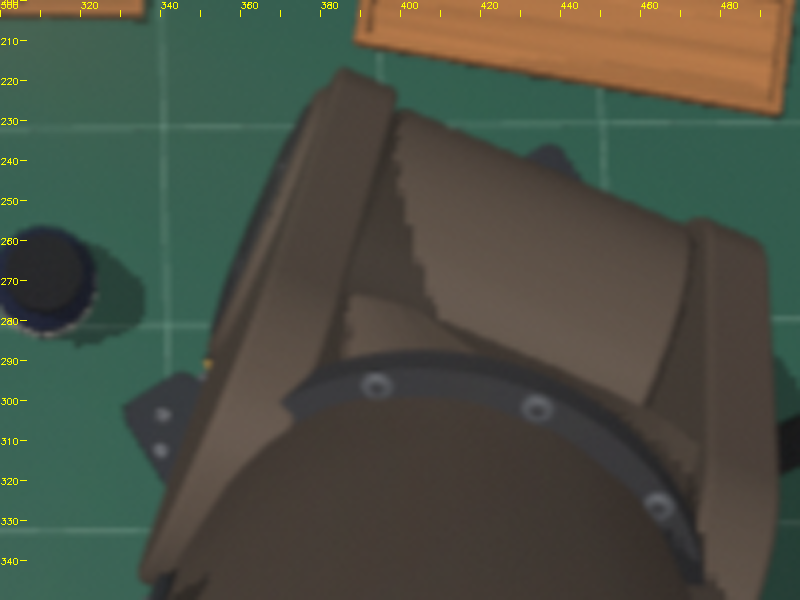

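```bash
python3 -c "
from h import *
c=dict(np.load('pics/wrist1.npz'))
print(at(c,315,228,.012),at(c,454,259,.026),at(c,168,53,.052))
t=dict(np.load('pics/top0.npz'))
print('tray corner',at(c,478,28,.01),at(t,388.5,210.5,.01))
go(.432,-.119,.008,31.2)
"
```

```text
[ 0.43319106 -0.11817017  0.012     ] [ 0.46626102 -0.20891454  0.026     ] [0.48459152 0.00477228 0.052     ]
tray corner [ 0.59596915 -0.13977375  0.01      ] [ 0.59193625 -0.14236093  0.01      ]
t 1.75 pos [ 0.4297 -0.1201  0.1191] yaw 31.22 j6 0.6 gap 0.0571 TURN 0.0 then SHIFT [0.0025 0.0003 0.1111]
```

Wrist: stick at (315,228), between the fingertips and parallel to them; wrist and scene agree that the top camera reads about 4 mm low in x, so I correct for that. Going down.

>>> send_rows(deltas=[[[0.6,0.003,0,0.03,0],[0.6,0,0,0.03,0],[0.6,0,0,0.03,0],[0.6,0,0,0.015,0],[0.6,0,0,0.006,0],[0.6,0,0,0,0],[0.1,0,0,0,0],[0.1,0,0,0,0],[0.1,0,0,0,0],[0.1,0,0,0,0],[0.1,0,0,0,0],[0.1,0,0,0,0]]])

```text
time: 3.25
ee_pos: [0.4316, -0.1218, 0.0087]
tool_rot: [0.964, 0.267, 0.0, 0.0]
force: [0.0, -0.3, 4.4]
finger_gap: 0.0204
```

```bash
python3 snap.py 2 scene; python3 -c "
from h import *
go(.432,-.119,.008,31.2)
crop('pics/scene2.png','pics/s2.png',150,180,200,150,4)
"
```

```text
t 3.3 pos [ 0.4316 -0.1218  0.0087] yaw 30.98 j6 0.61 gap 0.0201 TURN -0.004 then SHIFT [ 0.0018 -0.0022  0.0007]
```

View pics/s2.png

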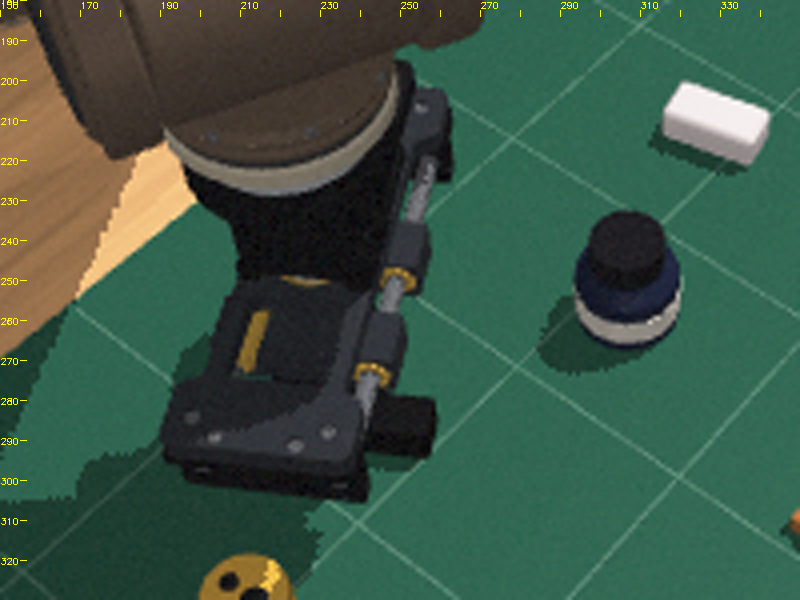

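Holding it (gap 20 mm). Lift and turn.

>>> send_rows(deltas=[[[0.1,0,0,-0.01,0],[0.1,0,0,-0.02,0],[0.1,0,0,-0.03,0],[0.1,0,0,-0.03,-0.141],[0.1,0,0,0,-0.141],[0.1,0,0,0,-0.141],[0.1,0,0,0,-0.141],[0.1,0,0,0,-0.141],[0.1,0,0,0,-0.141],[0.1,0,0,0,0]]])

```text
time: 4.55
ee_pos: [0.4315, -0.1218, 0.099]
tool_rot: [0.769, 0.639, 0.0, 0.0]
force: [-0.2, 0.7, -0.4]
finger_gap: 0.0198
```

```bash
python3 -c "
from h import *
go(.6149,-.1986,.06,79.4)
"
```

```text
t 4.55 pos [ 0.4315 -0.1218  0.099 ] yaw 79.4 j6 -0.24 gap 0.0198 TURN 0.0 then SHIFT [-0.0418  0.1944  0.039 ]
```

>>> send_rows(deltas=[[[0.1,-0.006,0.028,0,0],[0.1,-0.008,0.036,0,0],[0.1,-0.008,0.036,0,0],[0.1,-0.008,0.036,0,0],[0.1,-0.008,0.036,0,0],[0.1,-0.004,0.022,0.015,0],[0.1,0,0,0.024,0],[0.1,0,0,0,0],[0.1,0,0,0,0]]])

```text
time: 5.68
ee_pos: [0.6147, -0.1986, 0.0605]
tool_rot: [0.77, 0.639, 0.0, 0.0]
force: [0.7, 0.1, -0.4]
finger_gap: 0.02
```

```bash
python3 snap.py 3 scene wrist; python3 -c "
from h import *
go(.6149,-.1986,.0127,79.4)
"
```

```text
t 5.78 pos [ 0.6149 -0.1987  0.0609] yaw 79.41 j6 -0.23 gap 0.0202 TURN 0.0 then SHIFT [ 0.0001 -0.      0.0482]
```

View pics/scene3.png

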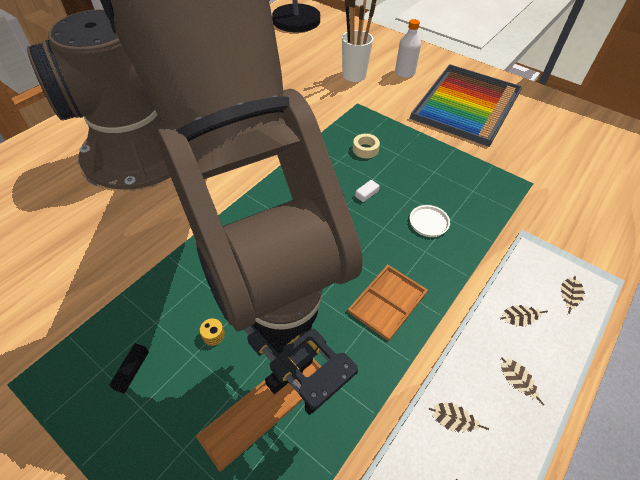

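View pics/wrist3.png

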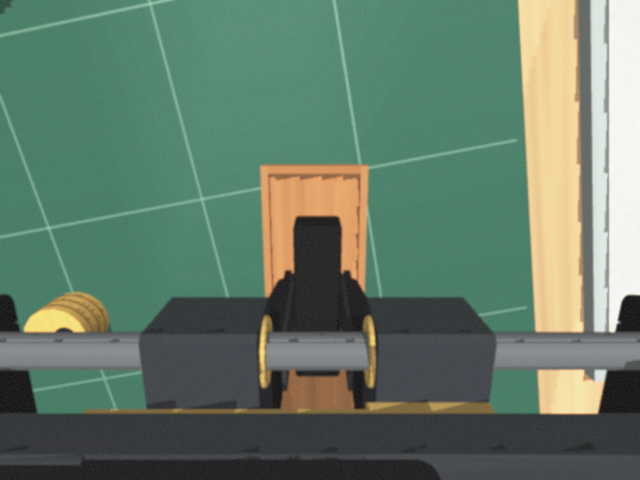

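```bash
python3 -c "
from h import *
c=dict(np.load('pics/wrist3.npz'))
e=at(c,318,217,.0722)
print('end',e,'tray inner edge',at(c,315,176,.008),'mid outer',at(c,314.5,165,.01), at(c,263,230,.01),at(c,367,230,.01))
u=np.array([np.cos(np.radians(79.4)),np.sin(np.radians(79.4))])
print((e[:2]-[.6149,-.1987])@u)
"
```

```text
end [ 0.62326627 -0.16121959  0.0722    ] tray inner edge [ 0.62350047 -0.15229098  0.008     ] mid outer [ 0.62438465 -0.14621775  0.01      ] [ 0.58925192 -0.17632307  0.01      ] [ 0.64661946 -0.18713383  0.01      ]
0.03837980716113878
```

Wrist: the stick (295–341) sits centred and parallel over the tray (263–367), with 9 mm to the end wall. Lowering.

>>> send_rows(deltas=[[[0.1,0,0,0.02,0],[0.1,0,0,0.015,0],[0.1,0,0,0.008,0],[0.1,0,0,0.003,0],[0.1,0,0,0.001,0],[0.1,0,0,0.0008,0],[0.1,0,0,0,0],[0.1,0,0,0,0]]])

```text
time: 6.78
ee_pos: [0.6146, -0.1986, 0.0128]
tool_rot: [0.769, 0.639, 0.0, 0.0]
force: [-3.5, 1.9, 5.8]
finger_gap: 0.0201
```

>>> send_rows(deltas=[[[0.25,0,0,0,0],[0.3,0,0,0,0],[0.4,0,0,0,0],[0.4,0,0,0,0],[0.4,0,0,-0.01,0],[0.5,0,0,-0.03,0],[0.6,0,0,-0.04,0],[0.6,0,0,-0.02,0],[0.6,0,0,0,0]]])

```text
time: 7.9
ee_pos: [0.6153, -0.1988, 0.1139]
tool_rot: [0.769, 0.639, 0.001, 0.002]
force: [-0.2, 0.3, -0.5]
finger_gap: 0.0572
```

```bash
python3 snap.py 4 scene wrist; python3 -c "
from h import *
go(.4093,-.330,.11,110.5)
crop('pics/scene4.png','pics/s4.png',90,300,200,150,4)
"
```

```text
t 8.0 pos [ 0.6143 -0.1985  0.1114] yaw 79.46 j6 -0.23 gap 0.0571 TURN -0.542 then SHIFT [-0.0514 -0.2381  0.0014]
```

View pics/wrist4.png

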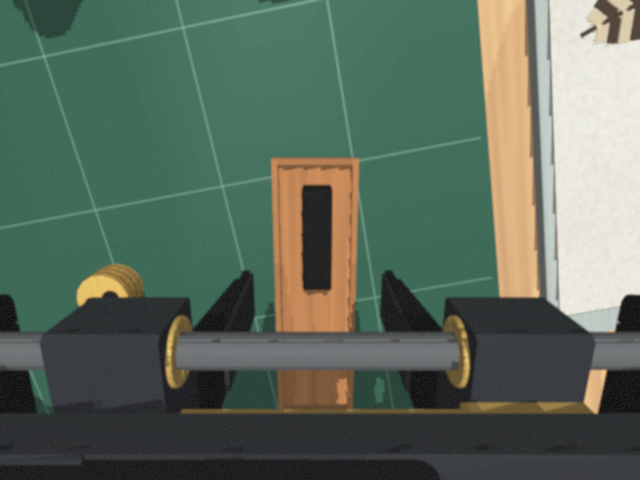

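Wrist: the first stick lies flat in the trough at (317,238), parallel to the walls. Now the second stick.

>>> send_rows(deltas=[[[0.6,0,0,0,-0.14],[0.6,0,0,0,-0.14],[0.6,0,0,0,-0.14],[0.6,0,0,0,-0.122],[0.6,-0.007,-0.034,0,0],[0.6,-0.009,-0.04,0,0],[0.6,-0.009,-0.04,0,0],[0.6,-0.009,-0.04,0,0],[0.6,-0.009,-0.04,0,0],[0.6,-0.006,-0.03,0,0],[0.6,-0.0024,-0.0141,0,0],[0.6,0,0,0,0]]])

```text
time: 9.5
ee_pos: [0.4093, -0.3302, 0.1114]
tool_rot: [0.57, 0.821, 0.0, -0.0]
force: [0.2, 0.7, -1.1]
finger_gap: 0.0573
```

>>> send_rows(deltas=[[[0.6,0,0,0,0],[0.6,0,0,0,0]]])

```text
time: 9.75
ee_pos: [0.4103, -0.3296, 0.1117]
tool_rot: [0.569, 0.822, 0.0, 0.0]
force: [-0.3, -0.2, -0.0]
finger_gap: 0.0567
```

```bash
python3 snap.py 5 wrist; python3 -c "
from h import *
go(.4093,-.330,.0087,110.5)
"
```

```text
t 9.8 pos [ 0.4102 -0.3297  0.1117] yaw 110.57 j6 -1.16 gap 0.0569 TURN 0.001 then SHIFT [ 0.    -0.001  0.103]
```

View pics/wrist5.png

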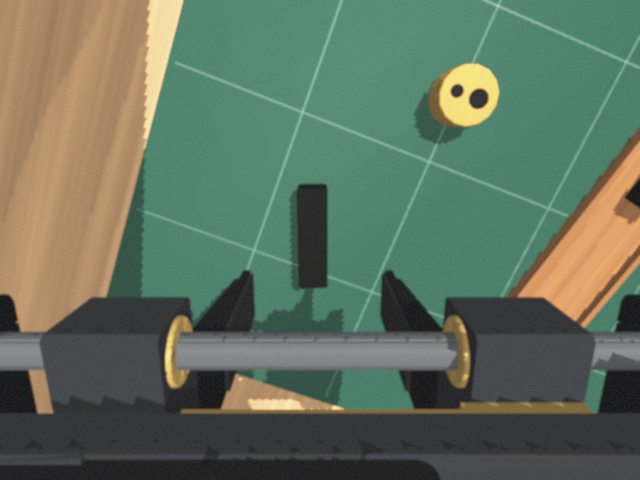

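```bash
python3 -c "
from h import *
c=dict(np.load('pics/wrist5.npz'))
p=at(c,312.5,236,.012);print(p)
a,b=at(c,312.5,184,.02),at(c,312.5,288,.0);print(np.degrees(np.arctan2(*(a-b)[1::-1])))
go(p[0],p[1],.0087,110.5)
"
```

```text
[ 0.40834297 -0.3304181   0.012     ]
110.21150609112256
t 9.8 pos [ 0.4102 -0.3297  0.1117] yaw 110.57 j6 -1.16 gap 0.0569 TURN 0.001 then SHIFT [-0.    -0.002  0.103]
```

>>> send_rows(deltas=[[[0.6,0,-0.002,0.03,0],[0.6,0,0,0.03,0],[0.6,0,0,0.025,0],[0.6,0,0,0.013,0],[0.6,0,0,0.005,0],[0.6,0,0,0,0],[0.1,0,0,0,0],[0.1,0,0,0,0],[0.1,0,0,0,0],[0.1,0,0,0,0],[0.1,0,0,0,0],[0.1,0,0,0,0]]])

```text
time: 11.3
ee_pos: [0.4078, -0.3309, 0.009]
tool_rot: [0.57, 0.822, -0.0, 0.0]
force: [-0.5, 0.4, 1.5]
finger_gap: 0.02
```

>>> send_rows(deltas=[[[0.1,0,0,-0.01,0],[0.1,0,0,-0.02,0],[0.1,0,0,-0.03,0],[0.1,0,0,-0.03,0.14],[0.1,0,0,0,0.14],[0.1,0,0,0,0.14],[0.1,0,0,0,0.123],[0.1,0,0,0,0]]])

```text
time: 12.3
ee_pos: [0.4077, -0.3308, 0.0993]
tool_rot: [0.769, 0.639, -0.0, 0.0]
force: [1.3, 0.7, -0.5]
finger_gap: 0.0197
```

```bash
python3 -c "
from h import *
u=np.array([np.cos(np.radians(79.4)),np.sin(np.radians(79.4))])
p=np.array([.6066,-.2431])-.048*u;print(p)
go(*p,.06,79.4)
"
```

```text
[ 0.59777034 -0.2902809 ]
t 12.3 pos [ 0.4077 -0.3308  0.0993] yaw 79.45 j6 -0.62 gap 0.0197 TURN 0.001 then SHIFT [0.0748 0.1793 0.0393]
```

>>> send_rows(deltas=[[[0.1,0.01,0.023,0,0],[0.1,0.014,0.034,0,0],[0.1,0.014,0.034,0,0],[0.1,0.014,0.034,0,0],[0.1,0.014,0.034,0,0],[0.1,0.009,0.02,0.015,0],[0.1,0,0,0.024,0],[0.1,0,0,0,0],[0.1,0,0,0,0]]])

```text
time: 13.42
ee_pos: [0.5976, -0.2903, 0.0607]
tool_rot: [0.769, 0.639, 0.0, 0.0]
force: [0.6, -0.0, -0.5]
finger_gap: 0.02
```

```bash
python3 snap.py 6 wrist; python3 -c "
from h import *
go(.5978,-.2903,.013,79.4)
"
```

```text
t 13.47 pos [ 0.5977 -0.2904  0.061 ] yaw 79.44 j6 -0.37 gap 0.0195 TURN 0.001 then SHIFT [0.0002 0.0001 0.048 ]
```

View pics/wrist6.png

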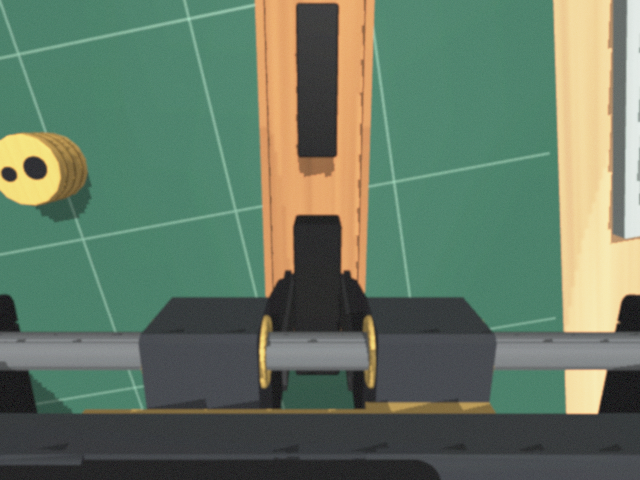

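Wrist: the second stick is in line with the first, both centred in the trough. Lowering.

>>> send_rows(deltas=[[[0.1,0,0,0.02,0],[0.1,0,0,0.015,0],[0.1,0,0,0.008,0],[0.1,0,0,0.003,0],[0.1,0,0,0.001,0],[0.1,0,0,0.0008,0],[0.1,0,0,0,0],[0.1,0,0,0,0]]])

```text
time: 14.48
ee_pos: [0.5975, -0.2901, 0.013]
tool_rot: [0.769, 0.639, 0.0, 0.0]
force: [-2.5, 1.4, 5.3]
finger_gap: 0.0201
```

>>> send_rows(deltas=[[[0.25,0,0,0,0],[0.3,0,0,0,0],[0.4,0,0,0,0],[0.4,0,0,0,0],[0.4,0,0,-0.01,0],[0.5,0,0,-0.03,0],[0.6,0,0,-0.04,0],[0.6,0,0,-0.02,0],[0.6,0,0,0,0]]])

```text
time: 15.6
ee_pos: [0.5981, -0.2904, 0.1141]
tool_rot: [0.769, 0.639, 0.001, 0.002]
force: [-0.5, -0.2, 0.6]
finger_gap: 0.0569
```

```bash
python3 snap.py 7 wrist; python3 -c "
from h import *
go(.4525,.1155,.11,12.5)
"
```

```text
t 15.65 pos [ 0.5976 -0.2901  0.1126] yaw 79.4 j6 -0.37 gap 0.0567 TURN 1.168 then SHIFT [-0.0539 -0.4274  0.0026]
```

View pics/wrist7.png

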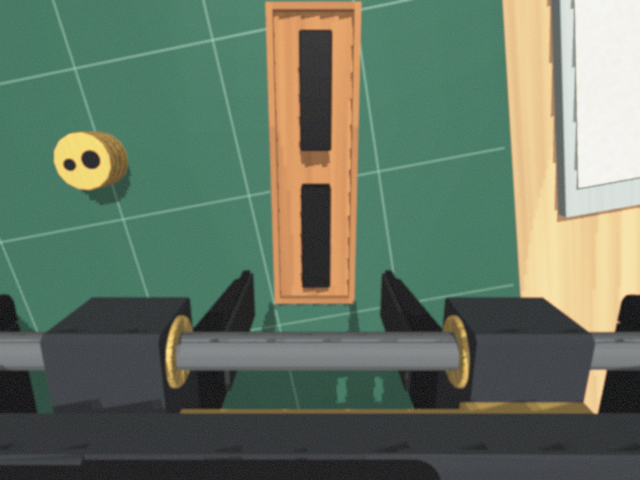

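Both sticks lie in the trough (rows 30–150 and 184–288, inside the walls). Next the eraser nearer the bottle.

>>> send_rows(deltas=[[[0.6,0,0,0,0.146],[0.6,0,0,0,0.146],[0.6,0,0,0,0.146],[0.6,0,0,0,0.146],[0.6,0,0,0,0.146],[0.6,0,0,0,0.146],[0.6,0,0,0,0.146],[0.6,0,0,0,0.146]]])

```text
time: 16.65
ee_pos: [0.597, -0.2898, 0.1105]
tool_rot: [0.994, 0.106, -0.001, -0.001]
force: [-0.3, -0.0, -0.5]
finger_gap: 0.0572
```

>>> send_rows(deltas=[[[0.6,-0.0025,-0.02,0,0],[0.6,-0.005,-0.04,0,0],[0.6,-0.006,-0.048,0,0],[0.6,-0.006,-0.048,0,0],[0.6,-0.006,-0.048,0,0],[0.6,-0.006,-0.048,0,0],[0.6,-0.006,-0.048,0,0],[0.6,-0.006,-0.048,0,0],[0.6,-0.006,-0.045,0,0],[0.6,-0.0045,-0.0345,0,0],[0.6,0,0,0,0],[0.6,0,0,0,0]]])

```text
time: 18.15
ee_pos: [0.4524, 0.1154, 0.1115]
tool_rot: [0.994, 0.109, -0.0, 0.0]
force: [0.2, 0.0, -0.6]
finger_gap: 0.0571
```

>>> send_rows(deltas=[[[0.6,0,0,0,0],[0.6,0,0,0,0]]])

```text
time: 18.4
ee_pos: [0.4526, 0.115, 0.1119]
tool_rot: [0.994, 0.108, -0.0, 0.0]
force: [0.0, -0.2, -0.7]
finger_gap: 0.057
```

```bash
python3 snap.py 8 wrist; python3 -c "
from h import *
go(.4525,.1155,.0087,12.5)
"
```

```text
t 18.45 pos [0.4525 0.1151 0.1119] yaw 12.42 j6 1.46 gap 0.0572 TURN -0.001 then SHIFT [ 0.     -0.0004  0.1032]
```

View pics/wrist8.png

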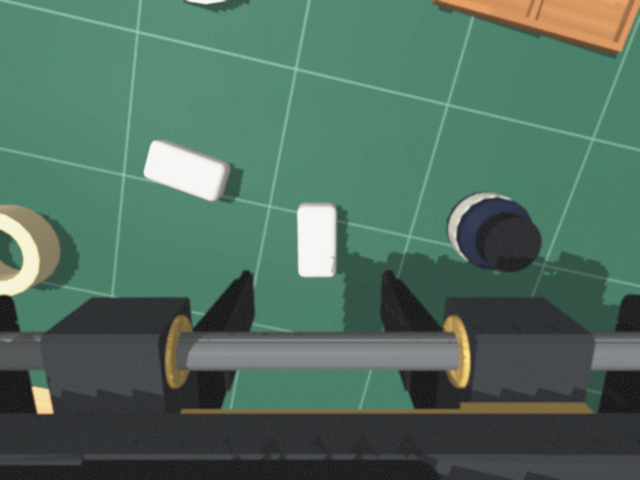

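>>> send_rows(deltas=[[[0.6,0,0,0.03,0],[0.6,0,0,0.03,0],[0.6,0,0,0.025,0],[0.6,0,0,0.013,0],[0.6,0,0,0.005,0],[0.6,0,0,0,0],[0.15,0,0,0,0],[0.15,0,0,0,0],[0.15,0,0,0,0],[0.15,0,0,0,0],[0.15,0,0,0,0],[0.15,0,0,0,0]]])

```text
time: 19.95
ee_pos: [0.4525, 0.1157, 0.0092]
tool_rot: [0.994, 0.109, 0.0, 0.0]
force: [-1.1, -0.4, 5.5]
finger_gap: 0.0263
```

>>> send_rows(deltas=[[[0.15,0,0,-0.01,0],[0.15,0,0,-0.02,0],[0.15,0,0,-0.03,0],[0.15,0,0,-0.03,0.12],[0.15,0,0,0,0.117],[0.15,0,0,0,0],[0.15,0,0,0,0]]])

```text
time: 20.82
ee_pos: [0.4522, 0.1156, 0.0989]
tool_rot: [1.0, -0.008, -0.0, 0.0]
force: [-0.5, -0.3, -0.5]
finger_gap: 0.0263
```

```bash
python3 -c "
from h import *
go(.6529,-.0124,.06,-1.1)
"
```

```text
t 20.82 pos [0.4522 0.1156 0.0989] yaw -0.95 j6 1.7 gap 0.0263 TURN 0.003 then SHIFT [0.2031 0.1242 0.0389]
```

>>> send_rows(deltas=[[[0.15,0.025,0.015,0,0],[0.15,0.038,0.023,0,0],[0.15,0.038,0.023,0,0],[0.15,0.038,0.023,0,0],[0.15,0.038,0.023,0,0],[0.15,0.026,0.017,0.015,0.003],[0.15,0,0,0.024,0],[0.15,0,0,0,0],[0.15,0,0,0,0]]])

```text
time: 21.95
ee_pos: [0.6529, -0.012, 0.0605]
tool_rot: [1.0, -0.011, -0.0, 0.0]
force: [0.5, -0.2, 0.3]
finger_gap: 0.0258
```

```bash
python3 snap.py 9 wrist; python3 -c "
from h import *
go(.6529,-.0124,.0132,-1.1)
"
```

```text
t 22.0 pos [ 0.6531 -0.012   0.0609] yaw -1.22 j6 1.47 gap 0.0259 TURN -0.002 then SHIFT [-0.0002  0.0004  0.0477]
```

View pics/wrist9.png

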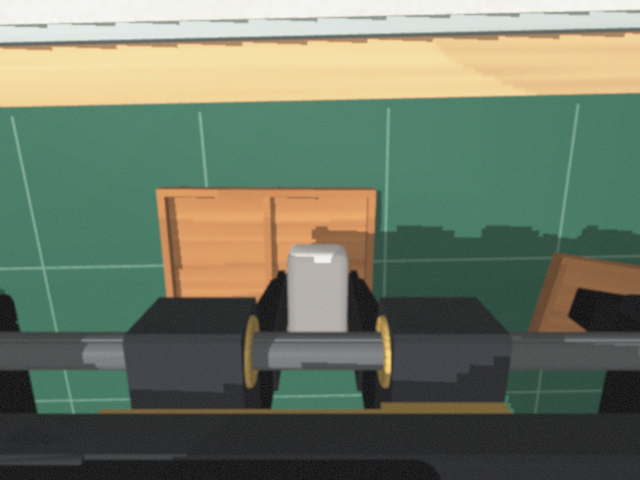

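Wrist: the eraser (287–348) is centred over the right bay (274–367). Lowering.

>>> send_rows(deltas=[[[0.15,0,0,0.02,0],[0.15,0,0,0.015,0],[0.15,0,0,0.008,0],[0.15,0,0,0.003,0],[0.15,0,0,0.001,0],[0.15,0,0,0.0006,0],[0.15,0,0,0,0],[0.15,0,0,0,0]]])

```text
time: 23.0
ee_pos: [0.653, -0.0122, 0.0132]
tool_rot: [1.0, -0.011, 0.0, 0.0]
force: [-3.0, 0.7, 5.2]
finger_gap: 0.0261
```

>>> send_rows(deltas=[[[0.3,0,0,0,0],[0.35,0,0,0,0],[0.45,0,0,0,0],[0.45,0,0,0,0],[0.45,0,0,-0.01,0],[0.5,0,0,-0.03,0],[0.6,0,0,-0.04,0],[0.6,0,0,-0.02,0],[0.6,0,0,0,0]]])

```text
time: 24.12
ee_pos: [0.6537, -0.0123, 0.1145]
tool_rot: [1.0, -0.011, 0.002, 0.0]
force: [-0.3, 0.5, -0.4]
finger_gap: 0.057
```

```bash
python3 snap.py 10 wrist; python3 -c "
from h import *
c=dict(np.load('pics/wrist8.npz'))
print(at(c,187,170,.012), 'ang', [np.degrees(np.arctan2(*(at(c,*q,.02)-at(c,*p,.02))[1::-1])) for p,q in [((158,141),(228,165)),((146,178),(213,200))]])
go(.481,.2095,.11,82.7)
"
```

```text
[0.47955754 0.2087568  0.012     ] ang [np.float64(-96.71240140155835), np.float64(-96.39431314712921)]
t 24.18 pos [ 0.653  -0.0122  0.113 ] yaw -1.27 j6 1.47 gap 0.057 TURN -1.466 then SHIFT [ 0.1981 -0.1988  0.003 ]
```

View pics/wrist10.png

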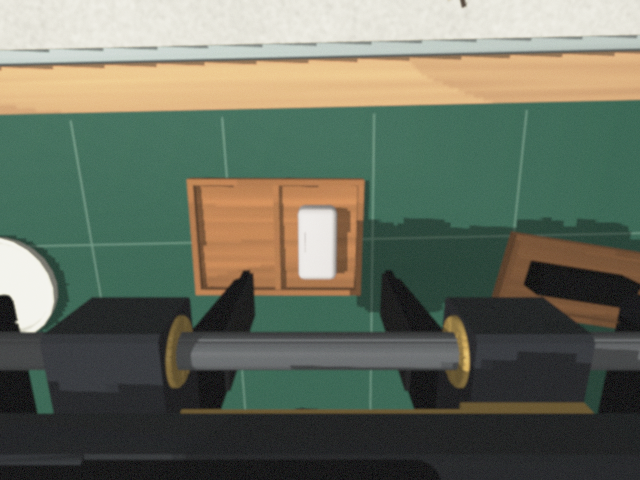

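First eraser flat in the right bay (318,242). Now the other eraser.

>>> send_rows(deltas=[[[0.6,0,0,0,-0.1476],[0.6,0,0,0,-0.1476],[0.6,0,0,0,-0.1476],[0.6,0,0,0,-0.1476],[0.6,0,0,0,-0.1476],[0.6,0,0,0,-0.1476],[0.6,0,0,0,-0.1476],[0.6,0,0,0,-0.1476],[0.6,0,0,0,-0.1476],[0.6,0,0,0,-0.1476],[0.6,0,0,0,0]]])

```text
time: 25.55
ee_pos: [0.6525, -0.0122, 0.1112]
tool_rot: [0.748, 0.664, -0.001, -0.001]
force: [0.7, -1.1, -0.5]
finger_gap: 0.0569
```

>>> send_rows(deltas=[[[0.6,0.016,-0.016,0,0],[0.6,0.028,-0.028,0,0],[0.6,0.03,-0.03,0,0],[0.6,0.03,-0.03,0,0],[0.6,0.03,-0.03,0,0],[0.6,0.03,-0.03,0,0],[0.6,0.025,-0.023,0,0],[0.6,0.011,-0.01,0,0],[0.6,0,0,0,0],[0.6,0,0,0,0],[0.6,0,0,0,0]]])

```text
time: 26.92
ee_pos: [0.4813, 0.2087, 0.1123]
tool_rot: [0.748, 0.664, -0.0, 0.0]
force: [-0.1, -0.5, 0.4]
finger_gap: 0.0572
```

```bash
python3 snap.py 11 wrist; python3 -c "
from h import *
go(.4805,.2093,.009,83.3)
"
```

```text
t 26.98 pos [0.4812 0.2087 0.1123] yaw 83.21 j6 0.4 gap 0.057 TURN -0.002 then SHIFT [ 0.0005 -0.0007  0.1033]
```

View pics/wrist11.png

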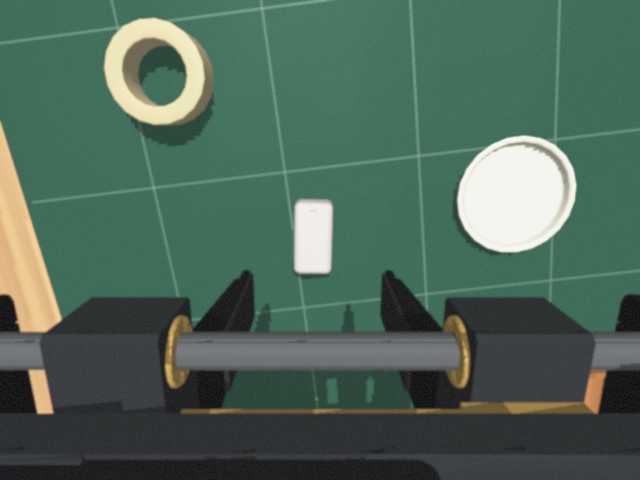

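>>> send_rows(deltas=[[[0.6,0.002,-0.002,0.03,0],[0.6,0,0,0.03,0],[0.6,0,0,0.025,0],[0.6,0,0,0.013,0],[0.6,0,0,0.005,0],[0.6,0,0,0,0],[0.15,0,0,0,0],[0.15,0,0,0,0],[0.15,0,0,0,0],[0.15,0,0,0,0],[0.15,0,0,0,0],[0.15,0,0,0,0]]])

```text
time: 28.48
ee_pos: [0.479, 0.2117, 0.0096]
tool_rot: [0.747, 0.665, 0.0, 0.0]
force: [-0.6, -0.6, 5.1]
finger_gap: 0.026
```

>>> send_rows(deltas=[[[0.15,0,0,-0.01,0],[0.15,0,0,-0.02,0],[0.15,0,0,-0.03,0],[0.15,0,0,-0.03,0.147],[0.15,0,0,0,0.147],[0.15,0,0,0,0.147],[0.15,0,0,0,0.147],[0.15,0,0,0,0.147],[0.15,0,0,0,0.147],[0.15,0,0,0,0.147],[0.15,0,0,0,0.147],[0.15,0,0,0,0.147]]])

```text
time: 29.98
ee_pos: [0.4788, 0.2116, 0.0998]
tool_rot: [0.998, 0.063, 0.0, 0.0]
force: [-0.6, -0.9, -1.1]
finger_gap: 0.0258
```

>>> send_rows(deltas=[[[0.15,0,0,0,0.148],[0.15,0,0,0,0],[0.15,0,0,0,0]]])

```text
time: 30.35
ee_pos: [0.4789, 0.2116, 0.0996]
tool_rot: [1.0, -0.007, 0.0, 0.0]
force: [0.0, 0.8, -1.4]
finger_gap: 0.0262
```

```bash
python3 -c "
from h import *
go(.6541,.0456,.06,-1.2)
"
```

```text
t 30.35 pos [0.4789 0.2116 0.0996] yaw -0.8 j6 1.87 gap 0.0262 TURN 0.007 then SHIFT [0.1787 0.1623 0.0396]
```

>>> send_rows(deltas=[[[0.15,0.019,0.017,0,0.007],[0.15,0.032,0.029,0,0],[0.15,0.032,0.029,0,0],[0.15,0.032,0.029,0,0],[0.15,0.032,0.029,0,0],[0.15,0.0317,0.0293,0.015,0],[0.15,0,0,0.024,0],[0.15,0,0,0,0],[0.15,0,0,0,0]]])

```text
time: 31.48
ee_pos: [0.6538, 0.0456, 0.0612]
tool_rot: [1.0, -0.011, 0.0, 0.0]
force: [0.7, 0.1, 0.2]
finger_gap: 0.0255
```

```bash
python3 snap.py 12 wrist; python3 -c "
from h import *
go(.6541,.0456,.0136,-1.1)
"
```

```text
t 31.52 pos [0.654  0.0456 0.0615] yaw -1.31 j6 1.56 gap 0.0259 TURN -0.004 then SHIFT [0.0001 0.     0.0479]
```

View pics/wrist12.png

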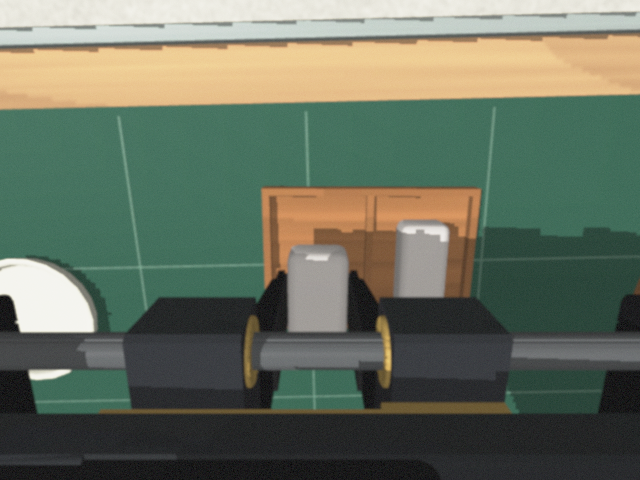

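Wrist: the eraser (288–349) is centred over the left bay (270–366). Lowering.

>>> send_rows(deltas=[[[0.15,0,0,0.02,0],[0.15,0,0,0.015,0],[0.15,0,0,0.008,0],[0.15,0,0,0.003,0],[0.15,0,0,0.001,0],[0.15,0,0,0.0007,0],[0.15,0,0,0,0],[0.15,0,0,0,0]]])

```text
time: 32.52
ee_pos: [0.6538, 0.0452, 0.0136]
tool_rot: [1.0, -0.012, 0.0, 0.0]
force: [-3.0, -0.3, 5.8]
finger_gap: 0.0258
```

>>> send_rows(deltas=[[[0.3,0,0,0,0],[0.35,0,0,0,0],[0.4,0,0,0,0],[0.4,0,0,0,0],[0.4,0,0,-0.01,0],[0.4,0,0,-0.03,0],[0.6,0,0,-0.04,0],[0.65,0,0,-0.02,0],[0.65,0,0,0,0]]])

```text
time: 33.65
ee_pos: [0.6545, 0.0452, 0.1148]
tool_rot: [1.0, -0.012, 0.002, 0.0]
force: [0.6, -0.2, -0.1]
finger_gap: 0.06
```

```bash
python3 snap.py 13 wrist; python3 -c "
from h import *
go(.465,-.211,.11,-1.1)
"
```

```text
t 33.7 pos [0.6538 0.0452 0.1133] yaw -1.39 j6 1.56 gap 0.0611 TURN -0.005 then SHIFT [-0.1839  0.2598  0.0033]
```

View pics/wrist13.png

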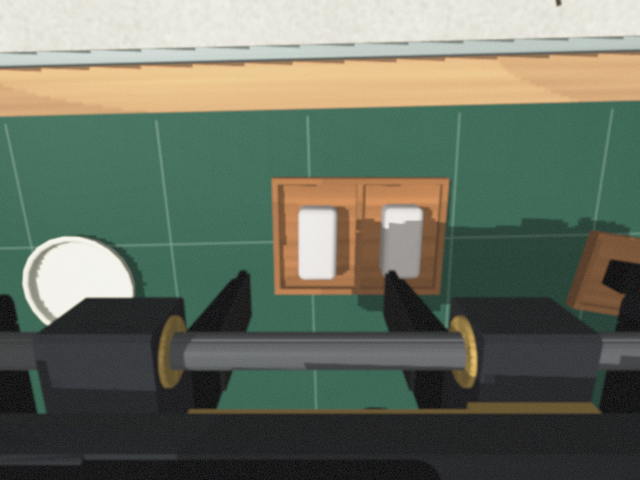

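Both erasers in their bays. Now the sharpener.

>>> send_rows(deltas=[[[0.7,-0.014,0.02,0,0],[0.7,-0.025,0.035,0,0],[0.7,-0.025,0.036,0,0],[0.7,-0.025,0.036,0,0],[0.7,-0.025,0.036,0,0],[0.7,-0.025,0.036,0,0],[0.7,-0.025,0.035,0,0],[0.7,-0.02,0.026,0,0],[0.7,0,0,0,0],[0.7,0,0,0,0],[0.7,0,0,0,0]]])

```text
time: 35.08
ee_pos: [0.4639, -0.2095, 0.1124]
tool_rot: [1.0, -0.012, -0.0, -0.0]
force: [-0.7, -0.6, -0.8]
finger_gap: 0.0666
```

```bash
python3 snap.py 14 wrist; python3 -c "
from h import *
c=dict(np.load('pics/wrist13.npz'))
print('dish',at(c,79,285,.01))
c=dict(np.load('pics/wrist11.npz'))
print('dish',at(c,516.5,194,.01))
go(.465,-.211,.009,-1.1)
"
```

```text
dish [0.62239411 0.21883761 0.01      ]
dish [0.61963687 0.22147316 0.01      ]
t 35.12 pos [ 0.4639 -0.2095  0.1125] yaw -1.32 j6 1.04 gap 0.0667 TURN -0.004 then SHIFT [0.0011 0.0015 0.1035]
```

View pics/wrist14.png

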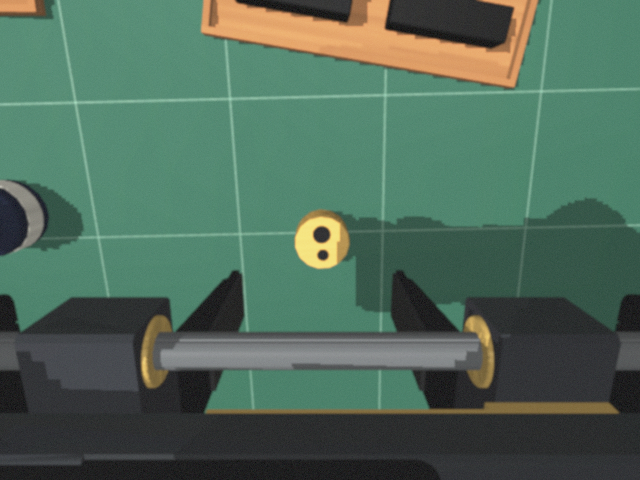

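```bash
python3 -c "
from h import *
c=dict(np.load('pics/wrist14.npz'))
p=at(c,322,241,.026);print(p)
go(p[0],p[1],.009,-1.32)
"
```

```text
[ 0.46535237 -0.21247559  0.026     ]
t 35.12 pos [ 0.4639 -0.2095  0.1125] yaw -1.32 j6 1.04 gap 0.0667 TURN 0.0 then SHIFT [0.0015 0.0029 0.1035]
```

>>> send_rows(deltas=[[[0.7,0.0013,0.0025,0.03,0],[0.7,0,0,0.03,0],[0.7,0,0,0.025,0],[0.7,0,0,0.012,0],[0.7,0,0,0.005,0],[0.7,0,0,0,0],[0.5,0,0,0,0],[0.25,0,0,0,0],[0.25,0,0,0,0],[0.25,0,0,0,0],[0.25,0,0,0,0],[0.25,0,0,0,0]]], force=20)

```text
time: 36.62
ee_pos: [0.4648, -0.2129, 0.0109]
tool_rot: [1.0, -0.012, 0.0, 0.0]
force: [-0.4, 1.1, 5.2]
finger_gap: 0.0352
```

>>> send_rows(deltas=[[[0.25,0,0,-0.01,0],[0.25,0,0,-0.02,0],[0.25,0,0,-0.03,0],[0.25,0,0,-0.03,0],[0.25,0,0,0,0],[0.25,0,0,0,0]]])

```text
time: 37.38
ee_pos: [0.4644, -0.2126, 0.1004]
tool_rot: [1.0, -0.012, -0.0, -0.0]
force: [0.1, 0.4, -0.6]
finger_gap: 0.0354
```

```bash
python3 snap.py 15 wrist; python3 -c "
from h import *
go(.6207,.2195,.1,-1.32)
"
```

```text
t 37.42 pos [ 0.4643 -0.2126  0.1   ] yaw -1.39 j6 1.04 gap 0.0351 TURN -0.001 then SHIFT [ 0.1464 -0.4355  0.    ]
```

View pics/wrist15.png

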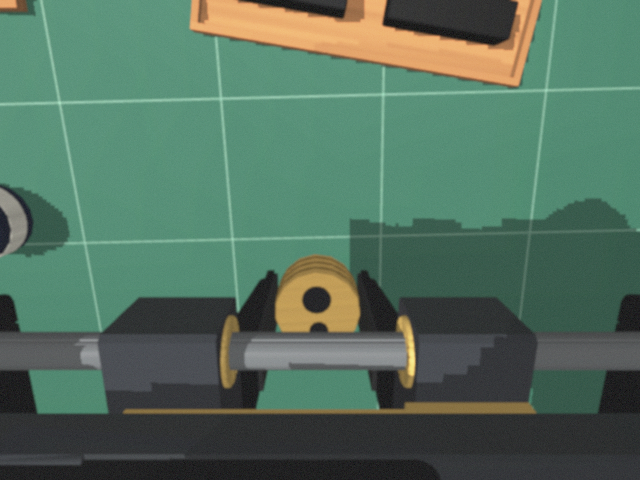

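Sharpener held upright. Carrying it to the dish.

>>> send_rows(deltas=[[[0.25,0.007,-0.02,0,0],[0.25,0.013,-0.039,0,0],[0.25,0.015,-0.045,0,0],[0.25,0.015,-0.045,0,0],[0.25,0.015,-0.045,0,0],[0.25,0.015,-0.045,0,0],[0.25,0.015,-0.045,0,0],[0.25,0.015,-0.045,0,0],[0.25,0.015,-0.045,0,0],[0.25,0.0135,-0.04,0,0],[0.25,0.0079,-0.0215,0,0],[0.25,0,0,0.02,0]]])

```text
time: 38.92
ee_pos: [0.6221, 0.2208, 0.0798]
tool_rot: [1.0, -0.011, 0.0, -0.0]
force: [0.4, -0.3, -1.7]
finger_gap: 0.0353
```

>>> send_rows(deltas=[[[0.25,0,0,0.02,0],[0.25,0,0,0,0],[0.25,0,0,0,0]]])

```text
time: 39.3
ee_pos: [0.6218, 0.2187, 0.0607]
tool_rot: [1.0, -0.012, -0.0, 0.0]
force: [-0.4, -0.3, 0.1]
finger_gap: 0.0356
```

```bash
python3 snap.py 16 wrist scene; python3 -c "
from h import *
go(.6207,.2195,.0149,-1.32)
crop('pics/scene16.png','pics/s16.png',330,130,180,140,4)
c=dict(np.load('pics/wrist16.npz'));s=dict(np.load('pics/scene16.npz'))
th=np.linspace(0,2*np.pi,40)
print(proj(c,[.6207,.2195,.01]),proj(c,[.6207,.2195,.0719]))
"
```

```text
t 39.4 pos [0.622  0.2189 0.0614] yaw -1.4 j6 1.83 gap 0.0354 TURN -0.001 then SHIFT [-0.0013 -0.0006  0.0465]
[[316.18817014 262.36324796]] [[315.80184836 309.22069302]]
```

View pics/wrist16.png

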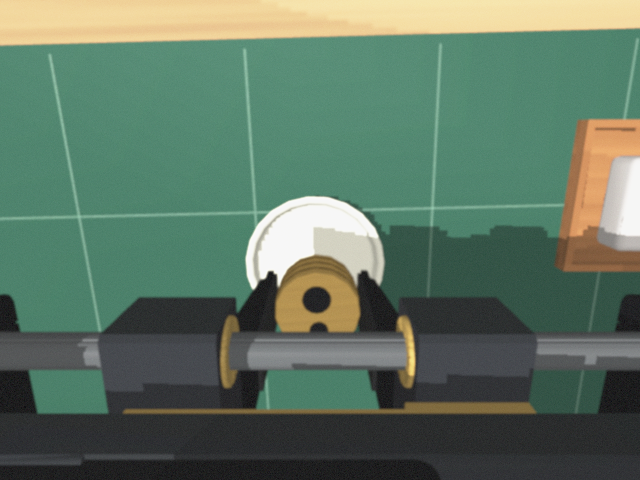

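View pics/s16.png

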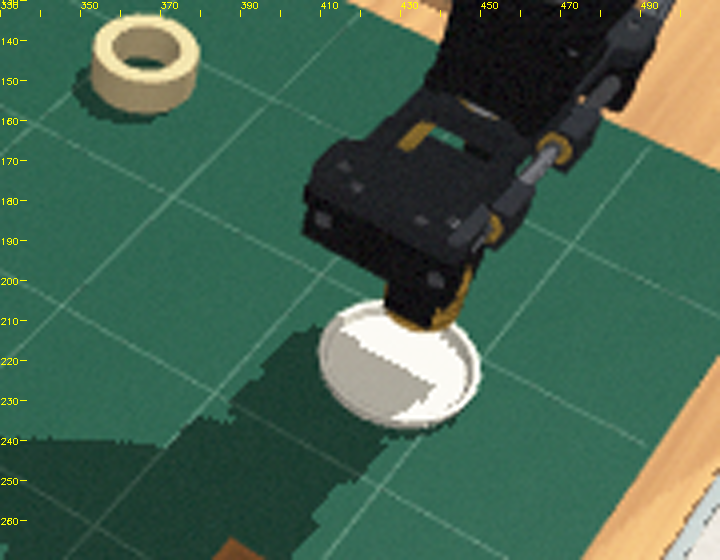

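```bash
python3 -c "
from h import *
c=dict(np.load('pics/wrist16.npz'))
o=np.array([.622,.2189])
for dx in (-.002,0,.002):
  P=proj(c,[[o[0]+dx+.018*np.cos(t),o[1]+.018*np.sin(t),.0765] for t in np.linspace(0,6.28,60)]);print(dx,P.min(0),P.max(0))
P=proj(c,[[.6207+.04*np.cos(t),.2195+.04*np.sin(t),.01] for t in np.linspace(0,6.28,60)]);print(P.min(0),P.max(0))
crop('pics/wrist16.png','pics/w16.png',235,185,160,150,4)
"
```

```text
-0.002 [273.97818466 274.83621612] [360.51835425 354.03337127]
0 [273.72180512 270.17127367] [360.52907859 349.8577568 ]
0.002 [273.46383796 265.47666118] [360.53986923 345.65702247]
[246.37957298 193.1250474 ] [385.92815696 325.68056235]
```

View pics/w16.png

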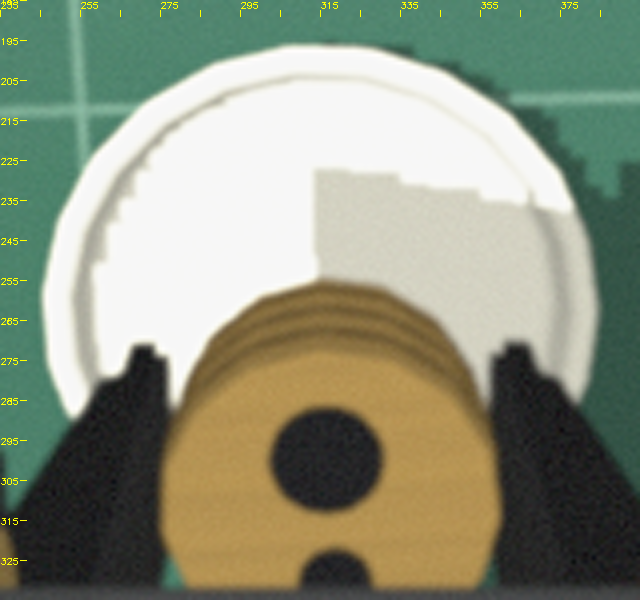

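Wrist: the drum's front edge at row 272 and the dish rim at row 196 (columns 245–384) say I must shift 2 mm back and 1 mm left; then lower gently.

>>> send_rows(deltas=[[[0.25,-0.0018,-0.001,0.02,0],[0.25,0,0,0.015,0],[0.25,0,0,0.007,0],[0.25,0,0,0.002,0],[0.25,0,0,0.001,0],[0.25,0,0,0.001,0],[0.25,0,0,0,0],[0.25,0,0,0,0]]])

```text
time: 40.4
ee_pos: [0.62, 0.2201, 0.015]
tool_rot: [1.0, -0.012, 0.0, -0.0]
force: [-0.0, -0.1, 0.7]
finger_gap: 0.0356
```

>>> send_rows(deltas=[[[0.25,0,0,0.0004,0],[0.25,0,0,0,0],[0.25,0,0,0,0]]])

```text
time: 40.78
ee_pos: [0.62, 0.2201, 0.0149]
tool_rot: [1.0, -0.012, 0.0, -0.0]
force: [-0.9, -0.9, 5.8]
finger_gap: 0.0356
```

Contact (5.8 N). Release and rise.

>>> send_rows(deltas=[[[0.38,0,0,0,0],[0.42,0,0,0,0],[0.5,0,0,0,0],[0.55,0,0,0,0],[0.6,0,0,-0.01,0],[0.6,0,0,-0.03,0],[0.6,0,0,-0.04,0],[0.6,0,0,-0.04,0],[0.6,-0.03,0.03,-0.02,0],[0.6,-0.03,0.04,0,0],[0.6,-0.03,0.04,0,0],[0.6,0,0,0,0]]])

```text
time: 42.28
ee_pos: [0.5257, 0.1105, 0.1554]
tool_rot: [1.0, -0.013, 0.0, 0.0]
force: [-0.1, -0.6, 0.6]
finger_gap: 0.0571
```

```bash
python3 snap.py 17 wrist scene top; python3 -c "
from h import *
c=dict(np.load('pics/top0.npz'));
print(proj(c,[0.62-.0042,.2201-.0025,.03]))
crop('pics/top17.png','pics/t17.png',150,140,180,100,4)
"
```

```text
[[192.03288944 197.17819242]]
```

View pics/wrist17.png

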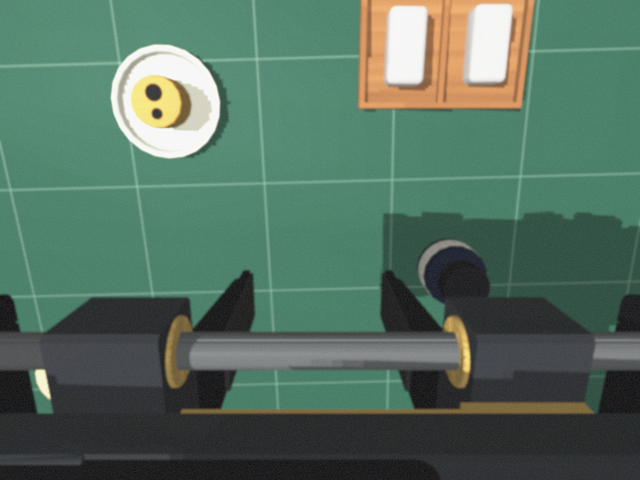

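View pics/scene17.png

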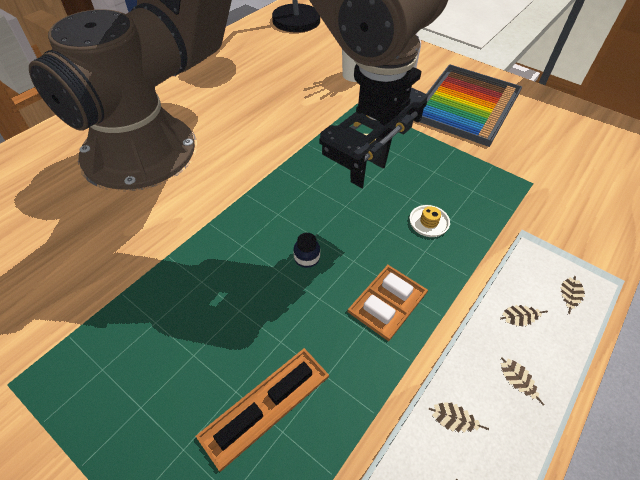

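View pics/top17.png

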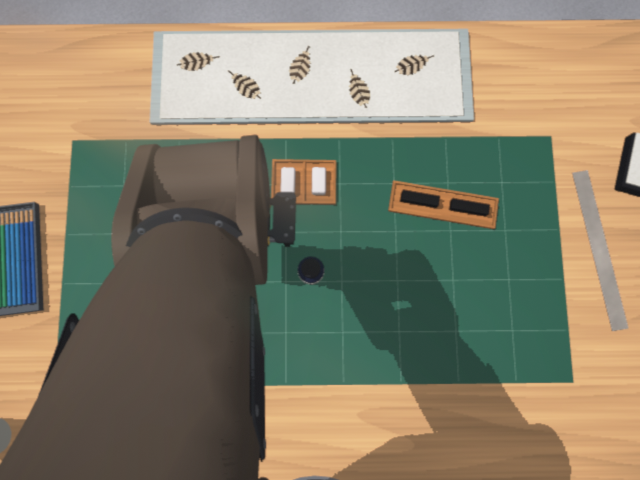

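```bash
python3 -c "
from h import *
crop('pics/wrist17.png','pics/w17.png',100,30,140,140,4)
c=dict(np.load('pics/wrist17.npz'))
print('dish',at(c,165.5,101.5,.01))
"
```

```text
dish [0.62068692 0.22026834 0.01      ]
```

View pics/w17.png

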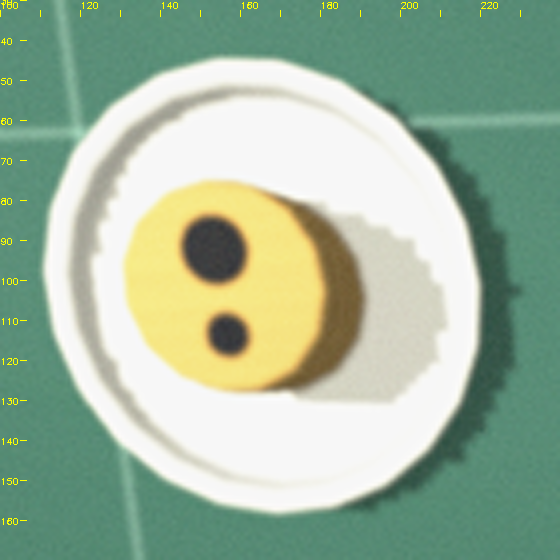

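```bash
python3 -c "
from h import *
c=dict(np.load('pics/wrist17.npz'))
print(at(c,156.5,101.5,.03),at(c,165.4,101.4,.01))
a=dict(np.load('pics/scene0.npz'))['frame'];b=dict(np.load('pics/scene17.npz'))['frame']
s=b[225:270,288:325].astype(int)-a[225:270,288:325];print('bottle cap diff',np.abs(s[8:35,8:28]).mean())
from cell import bot; bot.job_done()
"
```

```text
[0.61953136 0.21942799 0.03      ] [0.620759  0.2203335 0.01     ]
bottle cap diff 7.439506172839506
the job is handed in; nothing more can be done
```

The table is tidied in the order asked, and I handed the job in at about 42 s of the 128 s allowed. No verdict came back.

- **Charcoal sticks:** both lie flat, end to end, in the long tray. The pictures show them clear of the walls, with about 9 mm to the end wall for the first stick, measured just before lowering it.
- **Erasers:** one lies flat near the middle of each bay, with its length along the tray's x.
- **Sharpener:** it stands upright in the dish, about 1.5 mm from the dish centre by the wrist camera.
- **Setting down:** everything was lowered to contact at about 5–6 N before release. Nothing was dropped.
- **Ink bottle and tape roll:** I never touched either. The bottle is at the same place in the last scene and top pictures. The tape is almost entirely hidden by the arm in the last pictures, so I did not check it at the end. In the last picture that shows it, taken just before the sharpener was set down, it looked undisturbed. My bottle picture comparison gave an average difference of 7.4 grey levels. I take that to be shading, since the bottle shows no shift.

**Camera disagreement:** the top camera read about 4–5 mm lower in x than the other two. I corrected its positions and then checked them in the wrist picture before grasping and before lowering.

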